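# Clear the drill's catch tray and hold the last casting over its nest

### The job

Two drilled aluminium pedal enclosures lie in the steel catch tray: first set the small one down (do not drop it) into its fitted recess in the grey tote, fully home, and let go of it. Then lift the large one higher than the drawer rack, carry it across to the tote and stop with it hovering about 15 mm above the board of its own recess, level and lined up so that it would go straight down in, touching nothing but the gripper, and finish while still holding it there, so that I can slip a pad underneath. Do not touch the drawer rack, and leave the jar on it and the other things on the bench where they are.

Things in the scene. Friction and masses are not known exactly. Their poses are not given: they have to be found in the camera images.
- small_casting: Loose small enclosure: closed bare-aluminium box 92 x 38 x 31 mm (x, y, z) with a row of three dark drilled holes on top, about 0.09 to 0.18 kg, lying upright in the catch tray. Origin: centre of its underside; x along its length, z up. The same when turned half round.
- large_casting: Loose large enclosure: closed bare-aluminium box 112 x 60 x 31 mm (x, y, z) with four dark drilled holes on top, about 0.15 to 0.3 kg, lying upright in the catch tray. Origin: centre of its underside; x along its length, z up. Half a turn makes no difference.
- catch_tray: Fixed open steel tray 230 x 310 x 22 mm outside, walls and floor 5 mm, on the robot's left; both castings start in it, side by side along its y, either one on either side, each at least 60 mm (centre) from the side walls. Origin: centre of its underside; x and y along its sides.
- tote: Fixed open shallow grey plastic tote 210 x 310 x 35 mm outside, walls and floor 5 mm, on the robot's right; holds the two plywood boards. Origin: centre of its underside.
- nest_small: Fixed plywood board 170 x 130 x 18 mm lying in the tote, with one recess for the small casting in its middle. Origin: centre of its underside; the two boards lie side by side along the tote's y, 140 mm apart, and may be either way about.
- nest_large: Fixed plywood board 170 x 130 x 18 mm lying in the tote, with one recess for the large casting in its middle. Origin: centre of its underside.
- nest_small_hole0 (a point): Centre of the mouth of the small recess, level with the board's top (23 mm above the bench). Recess 102 x 48 mm (x, y), 8 mm deep, its floor lined dark: 5 mm play all round. x along its length, z up.
- nest_large_hole0 (a point): Centre of the mouth of the large recess, level with the board's top (23 mm above the bench). Recess 122 x 70 mm (x, y), 8 mm deep, its floor lined dark: 5 mm play all round. x along its length, z up.
- drawer_rack: Fixed black rack of clear part drawers, 260 x 51 x 120 mm (x, y, z), standing between tray and tote. Origin: centre of its underside. Not to be touched.
- screw_jar: Loose small glass jar, 34 mm across and 48 mm high, standing on top of the drawer rack, its top 168 mm above the bench. Origin: centre of its underside. Leave alone.
- finished_pedal: Loose finished blue pedal 112 x 60 x 31 mm with two black knobs and a foot switch, beyond the work. Origin: centre of its underside. Leave alone.
- wire_spool: Loose copper spool 56 mm across, 40 mm high, beyond the tote. Origin: centre of its underside. Leave alone.
- screwdriver: Loose screwdriver 180 mm long lying beyond the catch tray. Origin: underside, on its length. Leave alone.
There are look-alikes about, which are no part of the job. Leave any yellow look-alike of the small_casting alone. Leave any red look-alike of the large_casting alone.

How it is judged:
By the outcome, as a careful person would: the job done as asked, in the order asked, and still so for the second after the job is handed in, while the arm keeps its last pose, push and grip.
It also fails if it takes over 72 s, if anything falls off the work surface, if the arm or the gripper's body presses on something with over 40 N, if the wrist force passes 120 N, or if a joint passes its speed limit or range.

### The arm

A 7-joint arm with a two-finger parallel gripper is mounted at the origin on the work surface. World frame = base frame: x ahead of the robot, y to its left, z up, the work surface at z = 0. Lengths are in mm, angles in degrees, forces in N, time in s.
With the tool pointing down it reaches from about 425 to 1025 mm from the base axis. Payload 9.4 kg.
Tool frame: the origin (TCP) lies midway between the tips of the shut fingers; the grasp point (between the pads) lies 19 mm behind it; z points along the fingers, y is the line along which they close (so a half turn about z gives the same grasp; the last joint's range is limited). The gripper opens to 93 mm and grips with 3 to 60 N. Pads are 15 mm wide; open, the fingers measure 128 mm over their backs; the gripper's body (75 mm by 188 mm) begins 65 mm behind the grasp point.
Start: joints at [71.981, 34.337, -0.143, 91.639, 0.103, 54.024, -4.572], TCP at [170.774, -704.599, 218.618] pointing down, gripper open.
Joint ranges: [-147.43, 147.43], [-19.82, 112.94], [-74.19, 73.91], [6.32, 146.72], [-59.91, 239.91], [6.04, 106.73], [-150.56, 150.56]. Speed limits (degrees/s): [127.2, 127.2, 172.46, 172.46, 180, 180, 180].

### API

Orientations are given as [roll, pitch, yaw] about the fixed x, y, z axes, in that order (R = Rz(yaw) Ry(pitch) Rx(roll)).
In Python, from rig import robot gives the robot as it stands. Calls block until the motion is done:
- robot.move_ptp(position, orientation): joint-space move of the TCP to a pose.
- robot.line_to(position, feed=150, orientation=None, f_stop=None): straight line of the TCP; orientation=None keeps the orientation; feed is the mean speed in mm/s. With f_stop (N) it stops when the force on the tool has changed by that much, and returns True; else False.
- robot.set_joints(angles): joint-space move.
- robot.grip(opening): finger opening in mm; the grip force is fixed at half the most; returns when the fingers have stopped.
- robot.pause(seconds).
- robot.solve_ik(position, orientation): joint angles nearest the present ones, or None.
- robot.state(): the state.
- robot.camera(name): name is "scene" or "side" or "wrist"; returns the picture (480x640x3 uint8, red, green, blue); there is no depth.
- robot.camera_model(name): a dict with "camera_matrix" (3x3 intrinsics, pixels), "dist" ([k1, k2, p1, p2, k3] as OpenCV has them; the pictures are not rectified), "eye" and "attitude" of the camera in the world. Camera axes: x right, y down, z forward; pixel columns grow to the right and rows downward; lengths in mm; the calibration is good to about 2 mm. A picture is of the moment at which its call begins: read the wrist's pose just before it. camera_model takes no time and is no camera call; for the wrist camera it gives the pose at the moment of the call.
A pose or a line that the arm cannot do raises robot.MotionError and nothing moves.
- robot.sign_off(): hands the job in; it is judged then, once.
The state is a dict: "clock": time; "joint_positions": joint angles; "joint_vel": joint speeds; "effort": joint torques, N m; "position": TCP position; "orientation": TCP orientation; "force": force on the tool from outside, world axes, zero at the start; "ft_torque": the same for the moment, N m; "width": finger opening in mm; "grasp_force": force on a finger pad.
Only numpy, scipy, OpenCV 4.12 (cv2) and the standard library are available. Lean on these libraries where they do the work, as an engineer would, in place of code of your own. Each camera call takes 0.05 s, during which the arm holds its last target. There are 200 camera calls.

## Working session

There is one attempt and no reset: what is moved stays moved. The work goes in short steps, each a Python script; the robot and the scene stay as the last script left them, time stands still between calls to the robot, and variables do not carry over. Pictures are saved under pics/ and viewed, at most 10 in all, crops included, and the job is handed in when it is done.

```bash
ls; mkdir -p pics; python3 - <<'E'
from rig import robot
import cv2,numpy as np
np.set_printoptions(precision=2,suppress=True)
for n in("scene","side","wrist"):
    m=robot.camera_model(n);print(n,m)
    cv2.imwrite(f"pics/{n}0.png",robot.camera(n)[:,:,::-1])
s=robot.state();print(s)
E
```

```text
pics
scene {'camera_matrix': array([[567.11,   0.  , 324.67],
       [  0.  , 567.11, 230.8 ],
       [  0.  ,   0.  ,   1.  ]]), 'dist': array([0.06, 0.  , 0.  , 0.  , 0.  ]), 'eye': array([1316.51,  385.87, 1044.8 ]), 'attitude': array([-136.41,   -0.77,  113.2 ])}
side {'camera_matrix': array([[457.41,   0.  , 316.48],
       [  0.  , 457.41, 233.43],
       [  0.  ,   0.  ,   1.  ]]), 'dist': array([-0.07,  0.  ,  0.  ,  0.  ,  0.  ]), 'eye': array([ 294.4 , -697.45,  975.96]), 'attitude': array([-139.68,    0.4 ,  -14.21])}
wrist {'camera_matrix': array([[337.91,   0.  , 325.27],
       [  0.  , 337.91, 244.85],
       [  0.  ,   0.  ,   1.  ]]), 'dist': array([-0.02,  0.  ,  0.  ,  0.  ,  0.  ]), 'eye': array([ 245.41, -686.72,  383.74]), 'attitude': array([164.22,   0.1 , -76.4 ])}
{'clock': 0.15, 'joint_positions': array([71.98, 34.37, -0.15, 91.67,  0.1 , 54.02, -4.57]), 'joint_vel': array([-0.01, -0.07,  0.06, -0.05,  0.01,  0.06, -0.04]), 'effort': array([  0.  , -76.56,   1.5 , -25.26,  -0.05,   0.01,   0.  ]), 'position': array([ 170.68, -704.25,  217.96]), 'orientation': array([-179.93,    0.01,   13.63]), 'force': array([ 0.5 , -0.18,  0.21]), 'ft_torque': array([-0.  ,  0.01,  0.02]), 'grasp_force': 0.0, 'width': 93.05689498201583}
```

View pics/scene0.png

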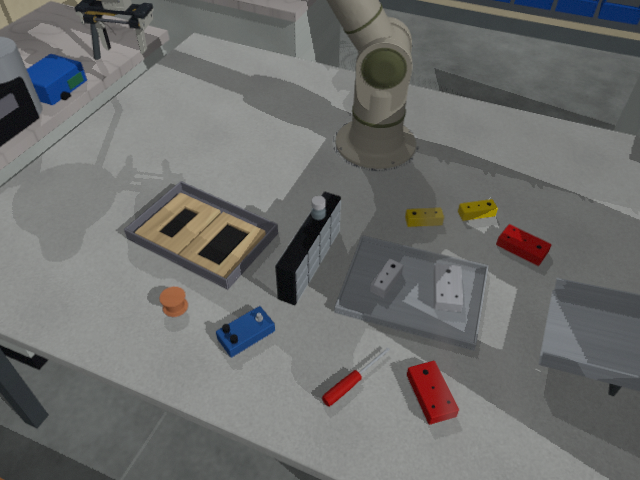

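View pics/side0.png

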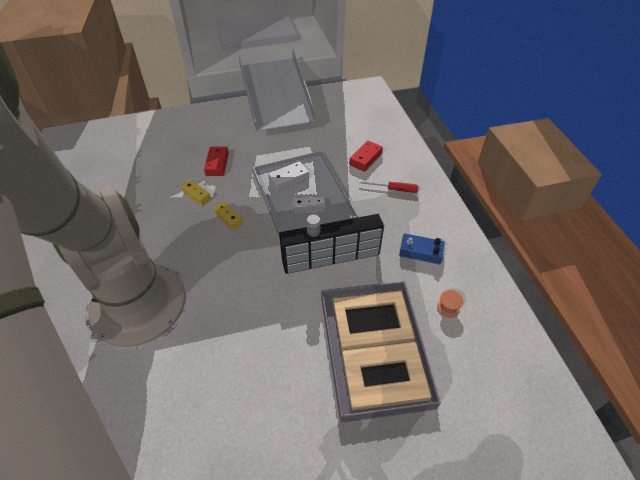

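The scene picture shows the small casting at about (387,278) and the large one at (449,289). The small recess is at (179,222), the large one at (223,244) and the jar at (318,205). The side picture has the small recess at (385,373), the large at (371,318), the small casting at (309,202) and the large at (289,176).

```bash
cat > h.py <<'E'
from rig import robot
import cv2,numpy as np
from scipy.spatial.transform import Rotation as R
np.set_printoptions(precision=1,suppress=True)
def px2w(m,uv,z):
    p=cv2.undistortPoints(np.array(uv,float).reshape(-1,1,2),m["camera_matrix"],m["dist"])[:,0]
    d=np.c_[p,np.ones(len(p))]@R.from_euler("xyz",m["attitude"],degrees=True).as_matrix().T
    e=np.array(m["eye"]); return e+d*((z-e[2])/d[:,2])[:,None]
def w2px(m,P):
    Rm=R.from_euler("xyz",m["attitude"],degrees=True).as_matrix().T
    return cv2.projectPoints(np.array(P,float).reshape(-1,1,3),Rm,-Rm@np.array(m["eye"]),m["camera_matrix"],m["dist"])[0][:,0]
E
python3 - <<'E'
from h import *
a=robot.camera_model("scene");b=robot.camera_model("side")
print("castings scene",px2w(a,[(387,276),(449,286)],36)[:,:2].tolist())
print("castings side",px2w(b,[(309,202),(289,174)],36)[:,:2].tolist())
print("recess scene",px2w(a,[(179,222),(223,244)],15)[:,:2].tolist())
print("recess side",px2w(b,[(385,373),(371,318)],15)[:,:2].tolist())
print("rack top corners side",px2w(b,[(280,236),(286,243),(382,230),(379,217)],120))
print("jar top",px2w(a,[(318,201)],168),px2w(b,[(313,218)],168))
E
```

```text
castings scene [[501.57246891161117, 206.31979265028545], [472.3766829954901, 343.1661154674968]]
castings side [[492.09562675835593, 197.27650368239472], [461.19535409821873, 327.812281980586]]
recess scene [[530.7939761377836, -335.7722366019147], [551.39804450198, -197.01134088123052]]
recess side [[535.107365193587, -333.48186541798975], [549.0162732084475, -194.48669927833106]]
rack top corners side [[378.5  22.6 120. ]
 [388.3  -2.7 120. ]
 [626.3 -21.7 120. ]
 [633.5  21.3 120. ]]
jar top [[465.6  17.7 168. ]] [[461.1  17.5 168. ]]
```

```bash
python3 - <<'E'
from h import *
import pickle
M={}
for n,p in(("tote",[480,-265,280]),("tray",[430,265,280])):
    robot.move_ptp(p,[180,0,0]); robot.pause(.4)
    m=robot.camera_model("wrist"); im=robot.camera("wrist"); M[n]=m
    cv2.imwrite(f"pics/w_{n}.png",im[:,:,::-1]); print(robot.state()["position"],m["eye"],m["attitude"],robot.state()["clock"])
pickle.dump(M,open("M.pkl","wb"))
E
```

```text
[ 479.9 -265.1  280. ] [ 556.7 -265.4  445.8] [164.2   0.  -90. ] 2.55
[430.1 264.8 280. ] [506.9 264.7 445.9] [164.2   0.  -90. ] 4.925
```

View pics/w_tote.png

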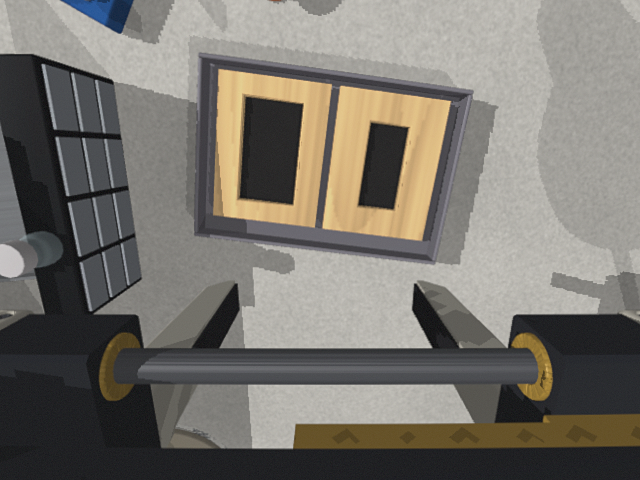

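View pics/w_tray.png

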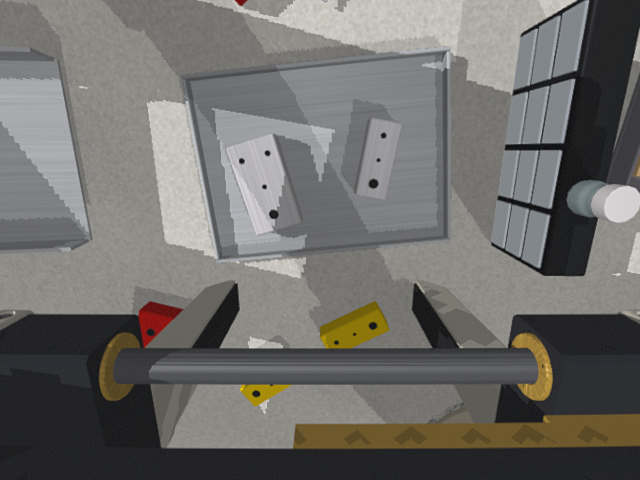

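The tote view has the large recess as a dark quad at about (243,97)-(303,205) and the small one at (370,122)-(410,209). The tray view has the small casting's top centred near (379,158) and the large one's near (262,183). I'll enlarge both castings to read their corners, and fit the recesses by threshold.

```bash
python3 - <<'E'
from h import *
import pickle
M=pickle.load(open("M.pkl","rb"))
im=cv2.imread("pics/w_tote.png"); g=im.max(2)
for n,(x0,y0,x1,y1) in dict(large=(225,80,318,218),small=(350,108,425,222)).items():
    k=np.zeros_like(g);k[y0:y1,x0:x1]=(g[y0:y1,x0:x1]<75)*255
    c=max(cv2.findContours(k,0,2)[0],key=cv2.contourArea)[:,0]
    for z in(15,23):
        P=px2w(M["tote"],c+0.0,z)[:,:2].astype(np.float32); print(n,z,cv2.minAreaRect(P))
t=cv2.imread("pics/w_tray.png")
cv2.imwrite("pics/crop.png",cv2.resize(t[110:250,215:415],None,fx=4,fy=4,interpolation=cv2.INTER_CUBIC))
E
```

```text
large 15 ((553.6087036132812, -196.66477966308594), (67.81963348388672, 120.21187591552734), 82.82177734375)
large 23 ((553.6666870117188, -197.94024658203125), (66.56029510498047, 117.97969055175781), 82.82177734375)
small 15 ((535.5448608398438, -335.9192810058594), (45.42491149902344, 100.2555923461914), 82.77565002441406)
small 23 ((535.9382934570312, -334.6090087890625), (44.58143615722656, 98.39390563964844), 82.77566528320312)
```

View pics/crop.png

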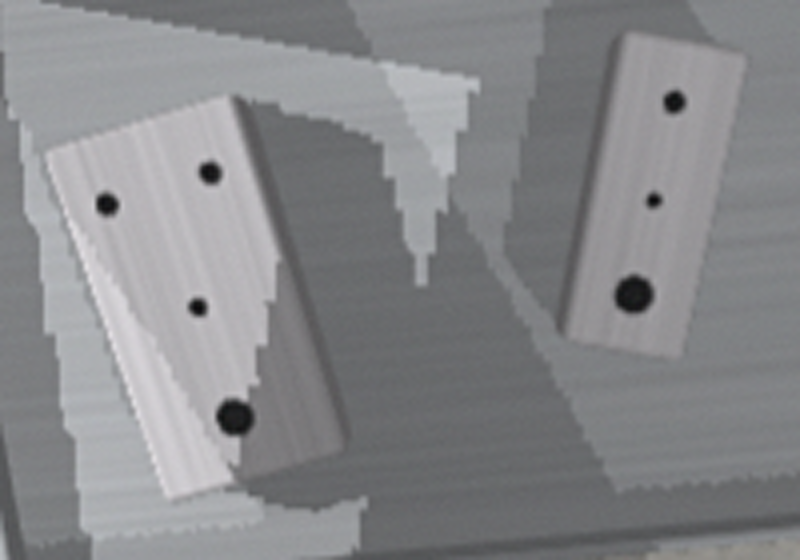

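The crop shows the castings' top corners. Large: (46,152), (234,97), (335,453) and (170,498). Small: (628,33), (746,58), (682,357) and (570,337). I'll convert these at z=36 and check the sizes.

```bash
python3 - <<'E'
from h import *
import pickle
M=pickle.load(open("M.pkl","rb"))["tray"]
for n,q in dict(large=[(46,152),(234,97),(335,453),(170,498)],small=[(628,33),(746,58),(682,357),(570,337)]).items():
    uv=(np.array(q)+.5)/4-.5+[215,110]
    P=px2w(M,uv,36)[:,:2]; s=np.linalg.norm(P-np.roll(P,-1,0),axis=1)
    l=P[0]-P[3]+P[1]-P[2]; print(n,P.mean(0),s,np.degrees(np.arctan2(l[1],l[0])))
# tray inner
P=px2w(M,[(187,78),(449,52),(447,238),(220,259)],22)[:,:2];print(P)
print([robot.solve_ik(p,[180,0,y]) is not None for p,y in (((535.7,-335.5,30),-7.2),((553.6,-197,60),-7.2),((500,200,30),-10),((470,325,30),17))])
E
```

```text
large [464.5 338.5] [ 57.6 108.4  53.8 108.6] 15.359964057120186
small [495.2 202. ] [34.8 87.1 34.7 87.8] -9.510403540850442
[[586.7 423.8]
 [613.3 125. ]
 [396.3 106.9]
 [367.8 404. ]]
[True, True, True, True]
```

Sizes come out about 4 mm under on each axis. That fits bevelled top edges, and the centres and tray outline agree with it. Next I grasp the small casting high, so the fingertips clear the board when it is seated, and check it in hand.

```bash
python3 - <<'E'
from h import *
import pickle
M=pickle.load(open("M.pkl","rb"))["tray"]
uv=(np.array([(158.5,188),(235,417),(674,102),(634,294)])+.5)/4-.5+[215,110]
P=px2w(M,uv,36)[:,:2]; d=P[0]-P[1];e=P[2]-P[3];print("yaw holes",np.degrees(np.arctan2(d[1],d[0])),np.degrees(np.arctan2(e[1],e[0])))
yaw=np.degrees(np.arctan2(e[1],e[0])); c=[495.2,202.0]
robot.grip(62)
robot.move_ptp([*c,120],[180,0,yaw])
print(robot.line_to([*c,16],feed=120,f_stop=8), robot.state()["position"])
robot.grip(20); s=robot.state();print(s["width"],s["grasp_force"],s["position"],s["orientation"])
robot.line_to([*c,120],feed=120); robot.line_to([*c,260],feed=250)
robot.pause(.3);m=robot.camera_model("wrist");im=robot.camera("wrist");s=robot.state()
pickle.dump((m,s),open("g1.pkl","wb"))
cv2.imwrite("pics/g1.png",cv2.resize(im[190:340,220:430,::-1],None,fx=3.8,fy=3.8,interpolation=cv2.INTER_CUBIC)); print(s["width"],s["clock"],s["force"])
E
```

```text
yaw holes 16.066984004757188 -9.874084159978047
False [495.5 202.2  16.6]
38.023112422534524 30.00106930732727 [495.4 202.   16.3] [-180.    -0.    -9.9]
37.814456293752016 10.0083 [ 0.7  0.1 -1.7]
```

View pics/g1.png

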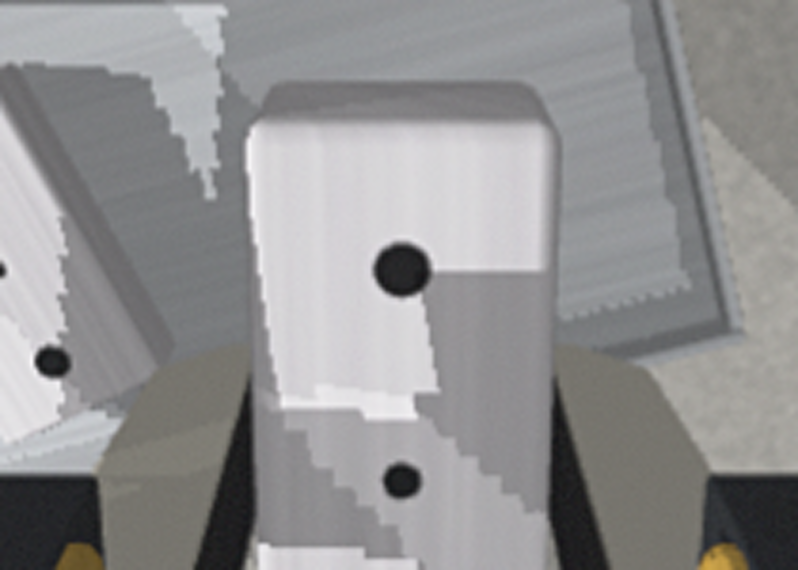

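The casting sits square between the fingers. Its front top edge is at crop row 120, its middle hole at (402,480). I'll compute the offset along its length, then place it.

```bash
python3 - <<'E'
from h import *
import pickle
m,s=pickle.load(open("g1.pkl","rb"))
T=s["position"]; Rz=R.from_euler("z",s["orientation"][2],degrees=True).as_matrix()[:2,:2]
for q in((402,120),(402,82),(402,270),(402,480)):
    uv=(np.array(q)+.5)/3.8-.5+[220,190]
    print(q,(px2w(m,[uv],T[2]+19.7)[0,:2]-T[:2])@Rz)
E
```

```text
(402, 120) [46.3  0.1]
(402, 82) [50.8  0.1]
(402, 270) [28.   0.1]
(402, 480) [0.2 0.1]
```

```bash
python3 - <<'E'
from h import *
import pickle
y=-7.2; c=np.array([535.7,-335.5])-0.5*np.array([np.cos(np.radians(y)),np.sin(np.radians(y))])
robot.line_to([*c,260],feed=250,orientation=[180,0,y])
robot.line_to([*c,60],feed=150); robot.pause(.3); print(robot.state()["position"],robot.state()["width"])
robot.line_to([*c,33],feed=40)
print(robot.line_to([*c,25],feed=10,f_stop=4)); s=robot.state();print(s["position"],s["force"],s["width"],s["clock"])
E
```

```text
[ 535.3 -335.5   60.4] 37.74407211327246
True
[ 535.1 -335.4   26.4] [-0.2  0.2  4.5] 37.58259394658813 15.5667
```

Contact came at TCP z 26.4, so the underside is at about 15 mm, which is the recess floor. Now I release, retreat and check.

```bash
python3 - <<'E'
from h import *
import pickle
robot.grip(56); p=robot.state()["position"]
robot.line_to([p[0],p[1],100],feed=80); robot.line_to([480,-265,280],feed=250,orientation=[180,0,0]); robot.pause(.4)
m=robot.camera_model("wrist");im=robot.camera("wrist")[:,:,::-1]
P=px2w(m,[(0,0)],0)
cv2.imwrite("pics/p1.png",cv2.resize(im[70:220,190:440],None,fx=3.2,fy=3.2,interpolation=cv2.INTER_CUBIC))
pickle.dump(m,open("p1.pkl","wb"));print(robot.state()["clock"],robot.state()["force"])
E
```

```text
18.5833 [ 0.3 -0.3  0.6]
```

View pics/p1.png

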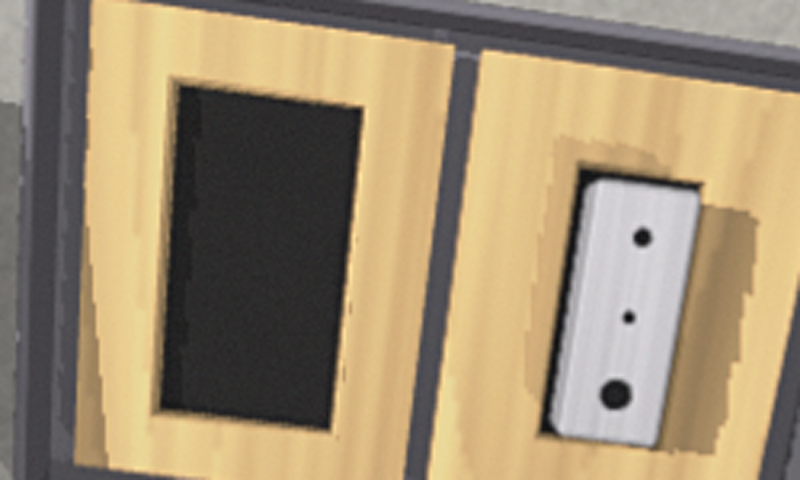

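The picture shows the small casting seated in its recess, with an even dark margin allowing for parallax, square and free of the edges. Now the large one.

```bash
python3 - <<'E'
from h import *
import pickle
c=[464.5,338.3]
robot.grip(76)
robot.line_to([*c,260],feed=280,orientation=[180,0,16])
robot.line_to([*c,70],feed=150)
print(robot.line_to([*c,15],feed=70,f_stop=8), robot.state()["position"])
robot.grip(45); s=robot.state();print(s["width"],s["grasp_force"],s["position"],s["orientation"],s["force"])
robot.line_to([*c,100],feed=100); robot.line_to([*c,260],feed=250)
robot.pause(.3);m=robot.camera_model("wrist");im=robot.camera("wrist");s=robot.state()
pickle.dump((m,s),open("g2.pkl","wb"))
cv2.imwrite("pics/g2.png",cv2.resize(im[190:340,220:430,::-1],None,fx=3.8,fy=3.8,interpolation=cv2.INTER_CUBIC)); print(s["width"],s["clock"],s["force"],s["position"])
E
```

```text
False [464.6 338.4  15.2]
59.67044633075887 30.000709891319275 [464.7 338.4  15.4] [-180.   -0.   16.] [0.4 0.1 4.1]
60.316276732754616 26.3667 [-1.   0.1 -1.7] [464.3 338.2 259.1]
```

View pics/g2.png

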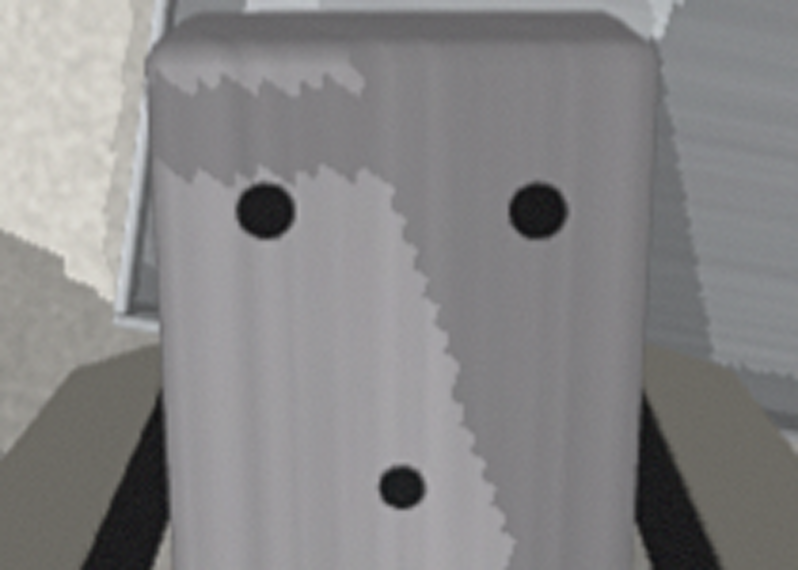

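The large casting is square in the grip. Its front top edge is at row 42, its front lower edge at row 12, its front holes at row 210 and its middle hole at (402,487).

```bash
python3 - <<'E'
from h import *
import pickle
for f,L,zu,rt,rb in(("g1.pkl",46,11.3,120,82),("g2.pkl",56,10.4,42,12)):
    m,s=pickle.load(open(f,"rb")); T=s["position"]; Rz=R.from_euler("z",s["orientation"][2],degrees=True).as_matrix()[:2,:2]
    def g(r,z): return (px2w(m,[(np.array((402,r))+.5)/3.8-.5+[220,190]],T[2]+z)[0,:2]-T[:2])@Rz
    print(f,"top",g(rt,31-zu)-[L,0],"bottom",g(rb,-zu)-[L,0],"hole",g(487,31-zu))
E
```

```text
g1.pkl top [0.3 0.1] bottom [-0.8  0. ] hole [-0.8  0.1]
g2.pkl top [-0.6 -0.5] bottom [-1.1 -0.5] hole [-0.4 -0.5]
```

```bash
python3 - <<'E'
from h import *
y=-7.2; c=np.array([553.6,-197.1])+0.7*np.array([np.cos(np.radians(y)),np.sin(np.radians(y))])
t=np.array([*c,48.4])
robot.line_to([*c,260],feed=250,orientation=[180,0,y])
robot.line_to([*c,100],feed=150)
robot.line_to(t,feed=50); robot.pause(.6); s=robot.state(); print(s["position"],s["orientation"])
robot.line_to(t+(t-s["position"]),feed=10,orientation=[180,0,y]); robot.pause(.6); s=robot.state(); print(t,s["position"],s["orientation"],s["width"],s["grasp_force"],s["force"],s["clock"])
a=robot.camera("side")[:,:,::-1][230:450,290:470]; b=robot.camera("wrist")[:,:,::-1][60:390,150:460]
m=robot.camera_model("side")
Rz=R.from_euler("z",y,degrees=True).as_matrix()
for z in(38,69): print(w2px(m,[Rz@[sx*56,sy*30,0]+[553.6,-197.1,z] for sx,sy in((1,1),(1,-1),(-1,-1),(-1,1))]).tolist())
h=480;f=lambda i:cv2.resize(i,(int(i.shape[1]*h/i.shape[0]),h),interpolation=cv2.INTER_CUBIC)
o=np.hstack([f(a),f(b)]);print(o.shape);cv2.imwrite("pics/hover.png",o[:,:800])
E
```

```text
[ 554.3 -197.2   48.4] [180.    0.   -7.2]
[ 554.3 -197.2   48.4] [ 554.3 -197.2   48.4] [180.   -0.   -7.2] 59.70679138511287 29.99962091445923 [-0.8  0.1 -1. ] 32.5417
[[394.45678191109215, 300.0941536408324], [400.3587433122674, 322.026532123696], [352.6994082295854, 327.6264359511707], [348.37292163085186, 305.29671229525445]]
[[396.1036860632779, 293.0280497160006], [402.20944597982987, 315.22129877107096], [353.45332450551365, 320.89240854013656], [348.9990821667119, 298.2863217367937]]
(480, 842, 3)
```

View pics/hover.png

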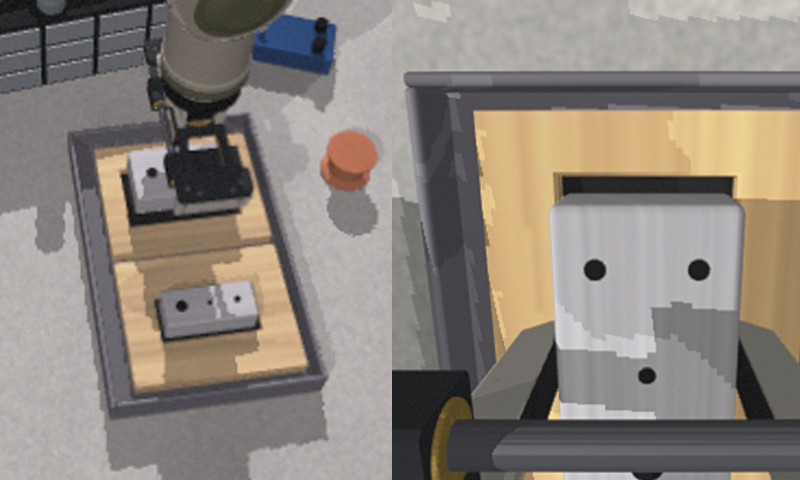

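The hover picture shows the casting level and laterally centred: recess mouth columns 555–738, casting centre 647. The small casting is still seated. One length check against the recess's far edge (row 174), then hand in.

```bash
python3 - <<'E'
from h import *
m=robot.camera_model("wrist");s=robot.state();T=s["position"]
Rz=R.from_euler("z",-7.2,degrees=True).as_matrix()[:2,:2]
f=480/330
q=lambda u,v,z:(px2w(m,[((u-393+.5)/f-.5+150,(v+.5)/f-.5+60)],z)[0,:2]-T[:2])@Rz
a,b=q(555,174,23),q(738,177,23); c=q(647,194,38)
print(a,b,c); gap=(a[0]+b[0])/2-c[0]; lat=(a[1]+b[1])/2
print("gap",gap,"lat",lat)
if abs(gap-5)<2.5 and abs(lat)<2: robot.sign_off(); print("signed off")
E
```

```text
[60.7 35.9] [ 59.5 -34.4] [54.9  0.5]
gap 5.2347289415610945 lat 0.7298900276227549
the job is handed in; nothing more can be done
signed off
```

The small casting is released and fully home in its recess; the large one is still gripped, level, about 15 mm above its board and within about 1 mm of lined up, and the job is handed in at about 33 s of the 72 s allowed.

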